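# Set the polarizer lever to the orange mark and light the viewer

### The job

On the grey light-table viewer, push the lever with the red pin around its arc until its pointer lines up with the orange mark on the scale, then press the green lamp button fully down and let it come up again. Only push with the fingertips, gently: do not lift or shove the viewer, do not press the lamp button before the pointer is on the mark, and leave the tile and bottle on the viewer and everything else on the table where they are.

Things in the scene. Friction and masses are not known exactly. Their poses are not given: they have to be found in the camera images.
- viewer: Polarised-light viewer: a flat grey case with a black top, 250 (x) x 300 (y) x 50 mm high, about 2.6 kg, loose on four rubber feet. Origin: centre of its underside; x from its front (robot side) to its rear, y to its left, z up. At yaw 0 its front faces the robot; it may be turned by up to 0.5 rad either way.
- ring_axis (a point): Point on the black top of the viewer, 50 mm above the table, on the vertical axis about which the polarizer ring and its lever turn. It lies 10 mm to the rear and 35 mm to the left of the viewer's centre. A flat round window (88 mm across, top 67 mm above the table) fills the ring.
- polarizer (a joint): Angle of the aluminium polarizer ring (120 mm outer diameter, top 66 mm above the table) with its lever, rad, -1.4 to 1.4, stopped at both ends. 0: the lever points straight to the viewer's front; it grows anticlockwise seen from above (the lever then goes to the viewer's right, its -y). The lever stays where it is left; it takes about 2 N at the pin to move it.
- pin_top (a point): Centre of the top of the upright red pin on the lever, 97 mm above the table. The pin is round, 12 mm in diameter, 76 mm from the ring axis, and stands 31 mm out of the lever arm; along the arc beside the pin nothing is higher than 67 mm above the table. The lever arm is a 10 mm wide bar, top 66 mm above the table, reaching out to 90 mm from the axis.
- pointer (a point): Tip of the pointer: the outer end of the lever arm, marked by a red line, 91 mm from the ring axis.
- orange_mark (a point): The place of the pointer's tip (91 mm from the ring axis, same height as pointer) when it is exactly on the orange mark. The mark is an orange tab 14 mm long and 12 mm wide at the edge of the black scale, just outside the lever's end; the tab's middle is where the pointer belongs. At the start the lever always stands clockwise of it (seen from above), 0.5 to 2.1 rad away.
- index (a joint): Angle of the orange mark in the same sense and zero as polarizer, rad; set beforehand between -0.2 and 0.85 and very stiff: not to be moved.
- lamp (a joint): Travel of the green lamp button, m: 0 up, 0.006 fully down; a spring of 4 N at full travel brings it up again.
- lamp_top (a point): Centre of the top of the green round lamp button (28 mm diameter, in a black housing) at the front right of the viewer's top. It is pressed straight down.
- tile: Blue glazed sample tile, 30 x 30 x 6 mm, lying loose on the round window. Origin: centre of its underside. Leave alone.
- dropper: Small amber bottle with white cap, 30 mm diameter, 42 mm high, standing loose on the rear right of the viewer's top. Origin: centre of its underside. Leave alone.
- bowl: Blue plastic bowl, 150 mm across, 55 mm high, on the table to the left. Origin: centre of its underside. Leave alone.
- jar: Amber jar with black cap and yellow label, 64 mm diameter, 105 mm high, on the table to the left. Origin: centre of its underside. Leave alone.
- tube: Paint tube with green band, 110 mm long, 30 mm thick, lying on the table to the right. Origin: below its middle. Leave alone.
- brush: Paint brush, 200 mm long, lying on the table to the right. Origin: under its middle. Leave alone.

How it is judged:
By the outcome, as a careful person would: the job done as asked, in the order asked, and still so for the second after the job is handed in, with the robot touching nothing.
It also fails if it takes over 48 s, if anything falls off the work surface, if the arm or the gripper's body presses on something with over 40 N, if the wrist force passes 120 N, or if a joint passes its speed limit or range.

### The arm

A 6-joint arm with a two-finger parallel gripper is mounted at the origin on the work surface. World frame = base frame: x ahead of the robot, y to its left, z up, the work surface at z = 0. Lengths are in m, angles in degrees, forces in N, time in s.
With the tool pointing down it reaches from about 0.4 to 0.825 m from the base axis. Payload 7 kg.
Tool frame: the origin (TCP) lies on the front face of the gripper's body, between the roots of the fingers; the fingertips stand 66 mm ahead of it and the grasp point (between the pads) lies 47 mm ahead of it; z points along the fingers, y is the line along which they close (so a half turn about z gives the same grasp; the last joint's range is limited). The gripper opens to 88 mm and grips with 3 to 60 N. Pads are 19 mm wide; open, the fingers measure 130 mm over their backs; the gripper's body (78 mm by 193 mm) begins 47 mm behind the grasp point.
Start: joints at [-59.124, 20.546, 0.682, 0, -70.136, -16.507], TCP at [0.167, -0.654, 0.292] pointing down, gripper open.
Joint ranges: [-176.03, 176.03], [-82.01, 121.73], [-58.28, 71.71], [-173.87, 95.51], [-174.79, -0.11], [-173.66, 173.66]. Speed limits (degrees/s): [136.94, 136.94, 172.46, 180, 180, 180].

### API

Orientations are given as [roll, pitch, yaw] about the fixed x, y, z axes, in that order (R = Rz(yaw) Ry(pitch) Rx(roll)).
In Python, from plant import ctrl gives the robot as it stands.
- The arm moves only by the tool send_rows, never from a script. Its argument "deltas" is a list of rows, each a list of 2 entries, a list of its own where there are three numbers: the shift along the tool's x, y, z each as a share of 800 mm, from -1 to 1, then the turn about the tool's z as a share of 90 degrees, from -1 to 1. A call has exactly 5 rows; each row is the pose to reach, as a shift and turn from the pose commanded when the call began, along the tool's axes at that moment; what a row does not reach only later rows make up. A row lasts 1/12 s, in which the tool goes at most 41.7 mm and 7.16 degrees, less where a joint would pass 70% of its speed; a pose out of reach is approached as far as the arm can. A call with a number of a shift or a turn outside -1 to 1 is refused whole. A call with a gripper value outside its range is refused whole. "gripper" is the opening, from 0 (shut) to 1 (fully open), set as the call begins (left out, the last holds). The fingers move at their own pace and stop on an object; the grip force is fixed at half the most. Time passes only in rows, so rows that repeat a pose let the fingers close, or fill a call up. It gives the time, the measured TCP pose, the force, the opening and the grip force at its end, in the units of the state.
- ctrl.get_obs(): the state, without advancing time (a new reading comes with each control period).
- ctrl.snapshot(name): name is "side" or "top"; returns a dict with "color" (400x640x3 uint8, red, green, blue), "vertical_fov" (degrees; the focal length in pixels is half the picture's height over the tangent of half this angle, whatever the lens; pixels are square), "cx", "cy" (the principal point, pixels), "rvec" (rotation vector, rad) and "tvec" (3), from world to camera coordinates, as OpenCV has them. Camera axes: x right, y down, z forward; pixel columns grow to the right and rows downward; lengths in m; the calibration is good to about 2 mm. A picture is of the moment at which its call begins. There is no depth.
- ctrl.close_job(): hands the job in; it is judged then, once.
Trained networks look in a picture, given as the dict that the camera call returned (one of the last four; its "shot" number tells which), for a name from the list of things; names that differ only in an ending like _2 or _b are one class to them, and where a whole thing is asked for, a point or a joint stands for the part that bears it (a point fixed in the world has none). Each returns a list of dicts, best first, with "conf" (0 to 1); they miss things now and then, are a little off and sometimes report something else, mostly with a low value. They report only what shows in the picture. A call takes as long as a camera call.
- ctrl.boxes_of(picture, thing): "xy" ([column, row] as shares, 0 to 1, of the picture: columns of its width, rows of its height, amid what is visible of it).
- ctrl.cut_out(picture, thing): "pixels" (400x640 bool, what is visible of it) and "xy" ([column, row] as shares, 0 to 1, of the picture: columns of its width, rows of its height, amid what is visible of it).
The state is a dict: "clock": time; "joint_pos": joint angles; "qvel": joint speeds; "tau": joint torques, N m; "tool_pos": TCP position; "orientation": TCP orientation; "force": force on the tool from outside, world axes, zero at the start; "moment": the same for the moment, N m; "opening": finger opening in m; "gripper_force": force on a finger pad.
Only numpy, scipy, OpenCV 4.12 (cv2) and the standard library are available. Lean on these libraries where they do the work, as an engineer would, in place of code of your own. Each camera call takes 0.05 s, during which the arm holds its last target. There are 200 camera calls.

## Working session

There is one attempt and no reset: what is moved stays moved. The work goes in short steps, Python scripts to look and compute and a tool call to move; the robot and the scene stay as the last step left them, time stands still between calls to the robot, and variables do not carry over. Pictures are saved under pics/ and viewed, at most 10 in all, crops included, and the job is handed in when it is done.

Besides the shell and the picture viewer there is one more tool, called after "Emit:" by a JSON object that holds its "method" and its "body", one argument or row to a line. send_rows: Moves the arm, as the interface text tells. Shift numbers are shares of 800 mm and turn numbers shares of 90 degrees, none past 1 either way. Its arguments: {"type":"object","properties":{"deltas":{"type":"array","items":{"type":"array"}},"gripper":{"type":"number"}},"required":["deltas"]}

```bash
mkdir -p pics; cat > h.py <<'E'
import numpy as np,cv2
from plant import ctrl
def cam(p):
    f=200/np.tan(np.radians(p["vertical_fov"])/2)
    K=np.array([[f,0,p["cx"]],[0,f,p["cy"]],[0,0,1.]])
    return K,cv2.Rodrigues(np.array(p["rvec"],float))[0],np.array(p["tvec"],float).ravel()
def w(p,uv,z):
    K,R,t=cam(p); d=R.T@np.linalg.inv(K)@np.array([uv[0],uv[1],1.]); c=-R.T@t
    return c+d*(z-c[2])/d[2]
def px(p,X):
    K,R,t=cam(p); q=K@(R@np.array(X,float)+t); return q[:2]/q[2]
def save(p,n,crop=None,s=1):
    im=p["color"][:,:,::-1]
    if crop: im=im[crop[1]:crop[3],crop[0]:crop[2]]
    cv2.imwrite(n,cv2.resize(im,None,fx=s,fy=s,interpolation=cv2.INTER_CUBIC))
E
python3 - <<'E'
from h import *
print(ctrl.get_obs())
Z=dict(viewer=.05,pin_top=.097,pointer=.066,orange_mark=.06,lamp_top=.06,tile=.073,dropper=.09,ring_axis=.067,polarizer=.066)
for n in("top","side"):
    p=ctrl.snapshot(n); save(p,f"pics/{n}0.png")
    print(n,{k:p[k] for k in p if k!="color"}, -cam(p)[1].T@cam(p)[2])
    for k,z in Z.items():
        for b in ctrl.boxes_of(p,k)[:2]:
            uv=np.array(b["xy"])*[640,400]; print(k,round(b["conf"],2),uv.round(1),w(p,uv,z).round(4))
E
```

```text
{'clock': 0.0, 'joint_pos': array([-5.91232509e+01,  2.05894578e+01,  6.35854453e-01, -2.25381370e-02,
       -7.01375085e+01, -1.65078312e+01]), 'qvel': array([-0.10823917, -0.03956833,  0.01726776,  0.10075383, -0.04618342,
       -0.05391402]), 'tau': array([ 1.90600549e-03, -5.82723534e+01,  2.93068510e+01,  6.99744433e+00,
        7.15629256e-03, -2.54959814e-04]), 'tool_pos': array([ 0.16742155, -0.65351208,  0.29125314]), 'orientation': array([ 1.79906623e+02, -5.57757047e-03, -1.65638752e+02]), 'force': array([-0.12928929,  0.02356595,  0.27294479]), 'moment': array([-0.00110119, -0.06599118, -0.04103219]), 'gripper_force': 0.0, 'opening': 0.08774523525332262}
top {'vertical_fov': 48.71698401852357, 'cx': 322.2678662855833, 'cy': 202.907914234576, 'rvec': array([ 2.18028039, -2.20093721,  0.09346793]), 'tvec': array([-0.01625155,  0.5646299 ,  1.26910997]), 'shot': 1} [ 0.47115854 -0.00460084  1.30678981]
viewer 0.93 [288.1 204. ] [0.5601 0.0761 0.05  ]
pin_top 0.96 [258.5 205.3] [0.554  0.1542 0.097 ]
pointer 0.67 [264.2 212.5] [0.5357 0.1423 0.066 ]
orange_mark 0.9 [298.2 2
[... 294 characters left out ...]
8029895126, 'cy': 201.50862478233364, 'rvec': array([ 0.13408486, -2.88586705,  1.12152193]), 'tvec': array([0.53909926, 0.09834107, 1.27407971]), 'shot': 2} [0.45264277 0.83549407 1.01026841]
viewer 0.56 [297. 239.] [0.565  0.1025 0.05  ]
pin_top 0.56 [305.3 249.9] [0.5344 0.1714 0.097 ]
pointer 0.66 [309.  247.2] [0.5283 0.1391 0.066 ]
orange_mark 0.82 [302.4 262.3] [0.5411 0.1847 0.06  ]
lamp_top 0.43 [307.  193.7] [ 0.5536 -0.0614  0.06  ]
lamp_top 0.17 [261.1 203. ] [ 0.6836 -0.0121  0.06  ]
tile 0.55 [306.3 237. ] [0.5382 0.1111 0.073 ]
dropper 0.6 [267.1 201.1] [0.6607 0.006  0.09  ]
ring_axis 0.82 [301.2 238. ] [0.5522 0.1111 0.067 ]
polarizer 0.8 [312.7 248.6] [0.518  0.1428 0.066 ]
```

```bash
python3 - <<'E'
from h import *
save(ctrl.snapshot("top"),"pics/a.png",(220,130,380,250),5)
save(ctrl.snapshot("side"),"pics/b.png",(220,150,380,270),5)
E
```

```text
(no output)
```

View pics/a.png

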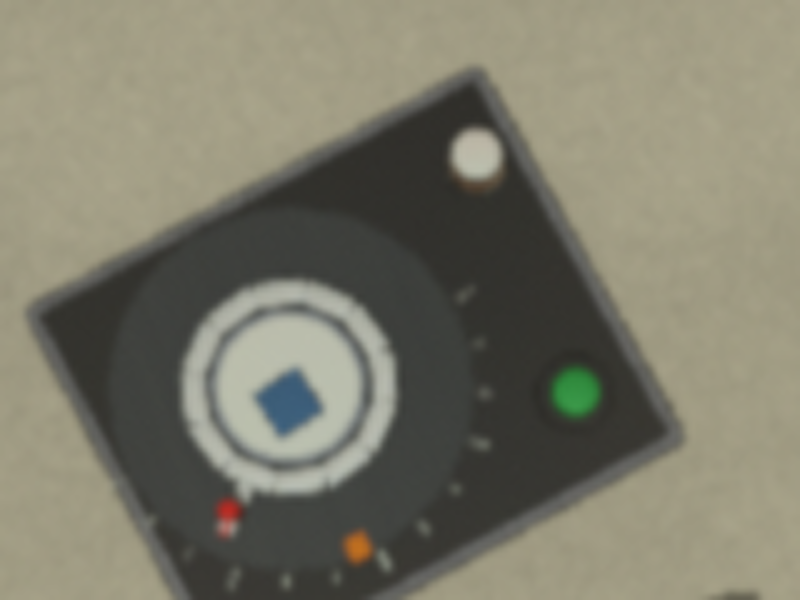

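View pics/b.png

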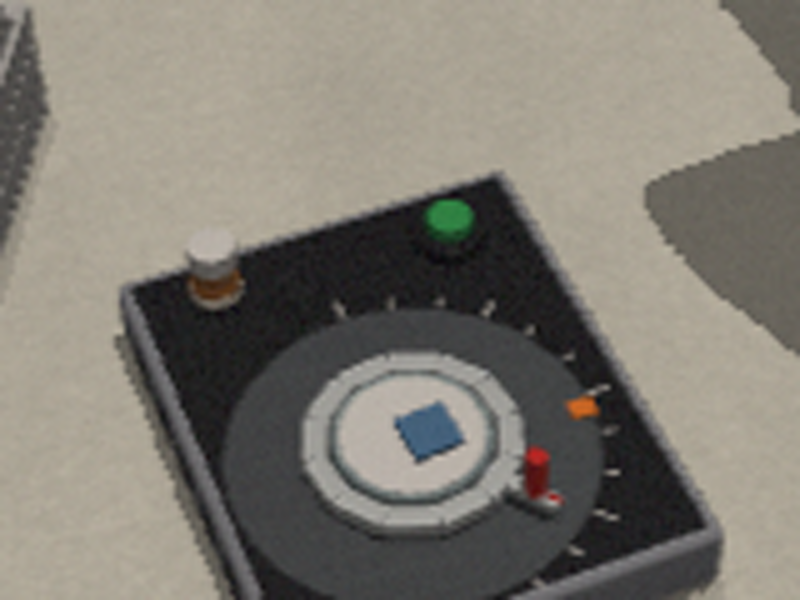

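View pics/top0.png

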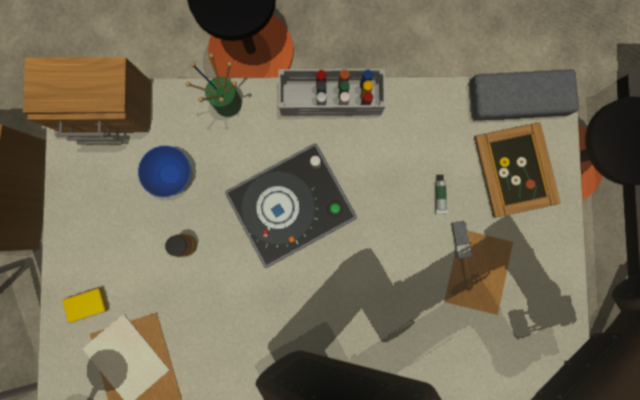

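The crops show the viewer turned about +0.5 rad. In full-picture pixels of the top view, the ring centre is at about (278,207), the pin at (265.6,232), the orange tab at (291.6,239) and the lamp at (335,208). I'll refine these with colour blobs from both views.

```bash
cat >> h.py <<'E'
from scipy.optimize import least_squares
def blobs(p):
    c=p["color"].astype(float); R,G,B=c[...,0],c[...,1],c[...,2]
    o={}
    K=px(p,[.56,.07,.06]); yy,xx=np.mgrid[:400,:640]; near=np.hypot(xx-K[0],yy-K[1])<95
    wts=dict(orange=np.clip(np.minimum(R-G,G-B)-25,0,None),
      green=np.clip(np.minimum(G-R,G-B)-25,0,None), red=np.clip(R-G-45,0,None)*(G-B<25))
    for k,q in wts.items():
        m=((q>0)&near).astype(np.uint8); n,l,s,ce=cv2.connectedComponentsWithStats(m,connectivity=8)
        o[k]=[]
        for i in range(1,n):
            if s[i,4]<3: continue
            ww=q*(l==i); o[k].append((int(s[i,4]),((ww*xx).sum()/ww.sum()).round(2),((ww*yy).sum()/ww.sum()).round(2)))
        o[k].sort(reverse=True)
    return o
def ang(ax,yaw,P): # lever angle: 0 -> front (-x_v), grows anticlockwise
    d=np.array(P)[:2]-ax; a=np.arctan2(d[1],d[0])-yaw-np.pi; return (a+np.pi)%(2*np.pi)-np.pi
E
python3 - <<'E'
from h import *
for n in("top","side"):
    p=ctrl.snapshot(n); b=blobs(p); print(n,b)
    for k,z in dict(orange=.06,green=.066,red=.097).items():
        for q in b[k][:3]: print(k,q[0],w(p,q[1:],z).round(4))
    r=[q for q in ctrl.cut_out(p,"viewer")][:1]
    for q in r:
        m=q["pixels"].astype(np.uint8); h=max(cv2.findContours(m,0,2)[0],key=cv2.contourArea)
        rect=cv2.approxPolyDP(cv2.convexHull(h),6,True)[:,0]; print(q["conf"],[(*map(int,c),*w(p,c,.05)[:2].round(3)) for c in rect])
    for k,z in (("ring_axis",.067),("tile",.073)):
        for q in ctrl.cut_out(p,k)[:1]:
            v,u=np.nonzero(q["pixels"]); print(k,q["conf"],len(u),u.mean(),v.mean(),w(p,(u.mean(),v.mean()),z).round(4))
    # bright ring+window hull ellipse
    c=p["color"]; K=px(p,[.557,.09,.066]).astype(int); g=(c.min(2)>110).astype(np.uint8); yy,xx=np.mgrid[:400,:640]
    g&=(np.hypot(xx-K[0],yy-K[1])<32)
    h=max(cv2.findContours(g,0,2)[0],key=cv2.contourArea)
    e=cv2.fitEllipse(h); print("ring",e,w(p,e[0],.066).round(4))
E
```

```text
top {'orange': [(28, np.float64(291.11), np.float64(239.04))], 'green': [(86, np.float64(334.67), np.float64(208.01))], 'red': [(23, np.float64(265.2), np.float64(231.73))]}
orange 28 [0.4606 0.0675 0.06  ]
green 86 [ 0.5464 -0.0557  0.066 ]
red 23 [0.4815 0.1359 0.097 ]
0.8 [(316, 143, np.float64(0.735), np.float64(-0.005)), (356, 216, np.float64(0.524), np.float64(-0.117)), (265, 267, np.float64(0.383), np.float64(0.142)), (225, 190, np.float64(0.602), np.float64(0.256))]
ring_axis 0.89 8878 290.3227078170759 204.99200270331156 [0.556  0.0689 0.067 ]
tile 0.48 90 277.26666666666665 209.67777777777778 [0.5428 0.105  0.073 ]
ring ((277.23046875, 207.3660888671875), (41.63327407836914, 43.055049896240234), 22.91678810119629) [0.5497 0.1057 0.066 ]
side {'orange': [(21, np.float64(336.03), np.float64(230.97))], 'green': [(65, np.float64(309.45), np.float64(192.8))], 'red': [(43, np.float64(327.17), np.float64(242.66))]}
orange 21 [0.4598 0.0728 0.06  ]
green 65 [ 0.5461 -0.0599  0.066 ]
red 43 [0.4802 0.1432 0.097 ]
0.57 [(320, 184, np.float64(0.519), np.float64(-0.115)), (364, 262, np.float64(0.381), np.float64(0.162)), (279, 294, np.float64(0.59), np.float64(0.277)), (244, 207, np.float64(0.733), np.float64(-0.001))]
ring_axis 0.68 8179 302.4738965643722 239.0986673187431 [0.5483 0.1145 0.067 ]
tile 0.49 42 305.5952380952381 236.11904761904762 [0.5404 0.1083 0.073 ]
ring ((302.1919250488281, 237.44554138183594), (34.20884704589844, 43.85270690917969), 88.60913848876953) [0.5498 0.1082 0.066 ]
```

```bash
cat >> h.py <<'E'
from scipy.spatial.transform import Rotation as Ro
def delta(pos,yaw,o=None):
    o=o or ctrl.get_obs(); R=Ro.from_euler("xyz",o["orientation"],degrees=True).as_matrix()
    d=R.T@(np.array(pos)-o["tool_pos"])/.8; t=-((yaw-o["orientation"][2]+180)%360-180)/90
    print("delta",d.round(4),"turn",round(t,3)); return d,t
AX=np.array([.550,.1068]); YAW=.485
E
python3 - <<'E'
from h import *
delta([.45,-.32,.27],-165.6); delta([.4815,.137,.25],157)
E
```

```text
delta [-0.4457  0.3167  0.0277] turn -0.0
delta [-0.6256  0.8603  0.0527] turn 0.415
```

Emit:
{"method": "send_rows", "body": {
  "deltas": [
    [[-0.44,0.32,0.03],0],
    [[-0.44,0.32,0.03],0],
    [[-0.44,0.32,0.03],0],
    [[-0.44,0.32,0.03],0],
    [[-0.44,0.32,0.03],0]
  ],
  "gripper": 0.4
}}

```text
clock: 1.92
tool_pos: [0.3008, -0.4921, 0.2807]
orientation: [-180.0, 0.0, -165.7]
force: [0.2, -0.9, -0.7]
opening: 0.06
gripper_force: 0.0
```

Emit:
{"method": "send_rows", "body": {
  "deltas": [
    [[-0.22,0.16,0.015],0],
    [[-0.22,0.16,0.015],0],
    [[-0.22,0.16,0.015],0],
    [[-0.22,0.16,0.015],0],
    [[-0.22,0.16,0.015],0]
  ]
}}

```text
clock: 2.33
tool_pos: [0.4337, -0.3315, 0.2696]
orientation: [-180.0, 0.0, -165.6]
force: [0.5, 0.1, -0.8]
opening: 0.0357
gripper_force: 0.0
```

```bash
python3 - <<'E'
from h import *
o=ctrl.get_obs(); print(o["clock"],o["tool_pos"],o["orientation"])
delta([.4815,.137,.25],157)
E
```

```text
2.3333 [ 0.43367234 -0.331519    0.26956766] [-1.79969629e+02  4.12290813e-02 -1.65621567e+02]
delta [-0.2033  0.5525  0.0243] turn 0.415
```

Emit:
{"method": "send_rows", "body": {
  "deltas": [
    [[-0.203,0.552,0.024],0],
    [[-0.203,0.552,0.024],0],
    [[-0.203,0.552,0.024],0],
    [[-0.203,0.552,0.024],0],
    [[-0.203,0.552,0.024],0]
  ]
}}

```text
clock: 2.75
tool_pos: [0.4536, -0.1243, 0.261]
orientation: [-180.0, 0.1, -165.6]
force: [0.4, -0.4, -0.4]
opening: 0.0354
gripper_force: 0.0
```

Emit:
{"method": "send_rows", "body": {
  "deltas": [
    [[-0.113,0.307,0.013],0],
    [[-0.113,0.307,0.013],0],
    [[-0.113,0.307,0.013],0],
    [[-0.113,0.307,0.013],0],
    [[-0.113,0.307,0.013],0.0]
  ]
}}

```text
clock: 3.17
tool_pos: [0.4747, 0.083, 0.2529]
orientation: [180.0, 0.1, -165.6]
force: [0.6, -0.8, -0.8]
opening: 0.0351
gripper_force: 0.0
```

Emit:
{"method": "send_rows", "body": {
  "deltas": [
    [[-0.02,0.055,0.003],0.08],
    [[-0.02,0.055,0.003],0.16],
    [[-0.02,0.055,0.003],0.24],
    [[-0.02,0.055,0.003],0.32],
    [[-0.02,0.055,0.003],0.39]
  ]
}}

```text
clock: 3.58
tool_pos: [0.4795, 0.1281, 0.2501]
orientation: [180.0, 0.0, 159.0]
force: [0.7, -0.3, 0.2]
opening: 0.0353
gripper_force: 0.0
```

```bash
python3 - <<'E'
from h import *
o=ctrl.get_obs(); print(o["clock"],o["tool_pos"],o["orientation"],o["opening"])
delta([.4805,.138,.18],157)
p=ctrl.snapshot("side"); save(p,"pics/c.png",(220,130,420,280),4)
E
```

```text
3.5833 [0.47950324 0.12806571 0.25005951] [1.79999757e+02 6.14512536e-04 1.58977871e+02] 0.03531340011847616
delta [0.0033 0.012  0.0876] turn 0.022
```

View pics/c.png

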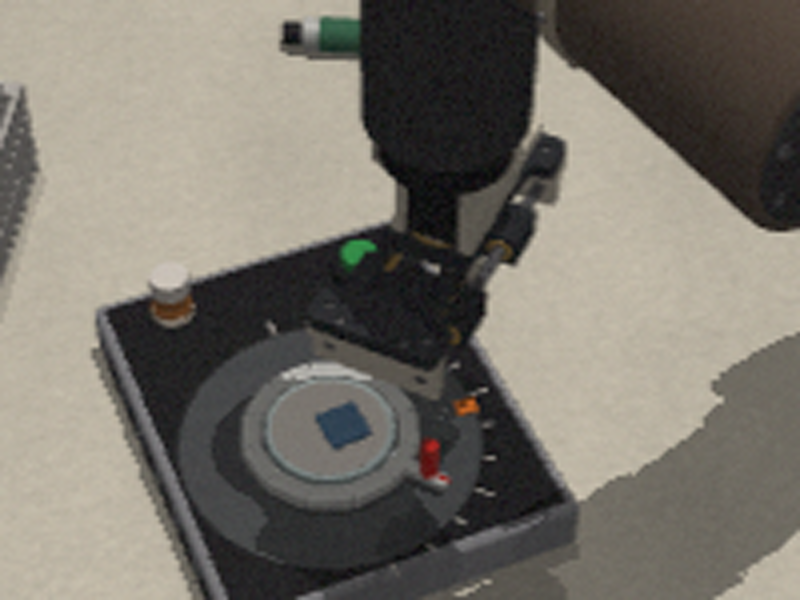

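The side view shows the gripper hanging over the pin, at about (327,242) full-picture pixels, and all clear. I'll go down with the pin between the fingers.

Emit:
{"method": "send_rows", "body": {
  "deltas": [
    [[0.003,0.012,0.04],0.022],
    [[0.003,0.012,0.088],0.022],
    [[0.003,0.012,0.088],0.022],
    [[0.003,0.012,0.088],0.022],
    [[0.003,0.012,0.088],0.022]
  ]
}}

```text
clock: 4.05
tool_pos: [0.4815, 0.1375, 0.1811]
orientation: [180.0, 0.1, 157.4]
force: [0.7, 0.2, 0.0]
opening: 0.0353
gripper_force: 0.0
```

```bash
python3 - <<'E'
from h import *
o=ctrl.get_obs(); print(o["clock"],o["tool_pos"],o["orientation"],o["opening"])
p=ctrl.snapshot("side"); print(blobs(p)); t=o["tool_pos"]; print(px(p,[*t[:2],.114]),px(p,[*t[:2],.097]))
save(p,"pics/d.png",(270,190,390,280),6)
E
```

```text
4.05 [0.48150923 0.13747125 0.18108524] [1.79982091e+02 5.97588266e-02 1.57400928e+02] 0.03527470620911982
{'orange': [(8, np.float64(263.27), np.float64(207.78))], 'green': [(55, np.float64(308.6), np.float64(193.02)), (3, np.float64(301.0), np.float64(136.0))], 'red': [(13, np.float64(329.48), np.float64(246.81))]}
[326.9703889  236.83650233] [326.83028035 240.862721  ]
```

View pics/d.png

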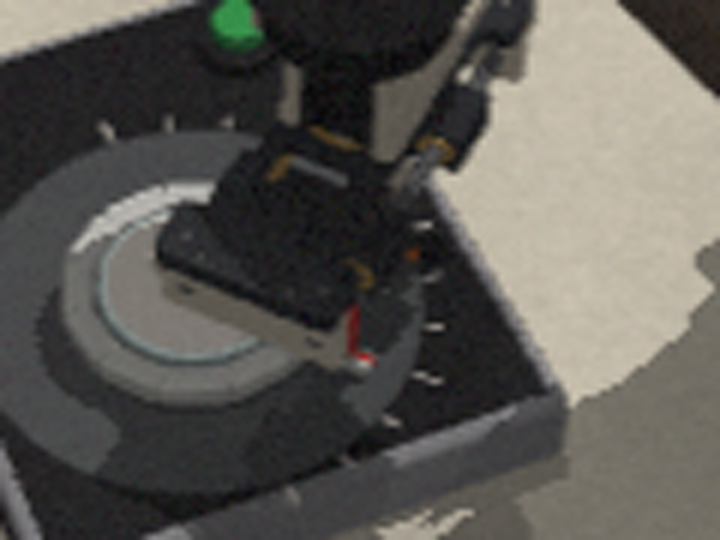

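The plate hiding the view is the near end of the gripper's body. Part of the pin and its foot show at about (329,247), which fits the estimate. Next I'll go down to tip height 79 mm.

Emit:
{"method": "send_rows", "body": {
  "deltas": [
    [[0,0,0.01],0],
    [[0,0,0.02],0],
    [[0,0,0.03],0],
    [[0,0,0.04],0],
    [[0,0,0.045],0]
  ]
}}

```text
clock: 4.52
tool_pos: [0.4802, 0.1369, 0.1423]
orientation: [-179.9, -0.1, 157.3]
force: [-0.3, -1.0, -0.5]
opening: 0.0351
gripper_force: 0.0
```

```bash
python3 - <<'E'
from h import *
o=ctrl.get_obs(); print(o["tool_pos"],o["orientation"],o["opening"],o["force"])
# circular path, TCP at radius 77; pushing finger pad 17.6 from centre
print("ang",np.degrees(np.arctan2(*(o["tool_pos"][:2]-AX)[::-1])),np.hypot(*(o["tool_pos"][:2]-AX)))
for n in("top","side"):
    p=ctrl.snapshot(n);print(blobs(p))
for a in range(158,202,5):
    print(a,end=" ");delta([*(AX+.076*np.array([np.cos(np.radians(a)),np.sin(np.radians(a))])),.145],a)
E
```

```text
[0.48023182 0.13691332 0.14234487] [-1.79932737e+02 -5.00981585e-02  1.57279904e+02] 0.03512299353767315 [-0.30181143 -1.0290304  -0.47616537]
ang 156.65401771031196 0.07598954633901607
{'orange': [], 'green': [(89, np.float64(334.66), np.float64(208.01))], 'red': []}
{'orange': [(10, np.float64(262.24), np.float64(207.76))], 'green': [(33, np.float64(307.49), np.float64(192.85))], 'red': []}
158 delta [ 0.     -0.0023 -0.003 ] turn -0.008
163 delta [-0.0004 -0.0105 -0.003 ] turn -0.063
168 delta [-0.0016 -0.0187 -0.003 ] turn -0.119
173 delta [-0.0035 -0.0268 -0.003 ] turn -0.175
178 delta [-0.0061 -0.0347 -0.003 ] turn -0.23
183 delta [-0.0094 -0.0423 -0.003 ] turn -0.286
188 delta [-0.0133 -0.0496 -0.003 ] turn -0.341
193 delta [-0.0178 -0.0565 -0.003 ] turn -0.397
198 delta [-0.023 -0.063 -0.003] turn -0.452
```

Emit:
{"method": "send_rows", "body": {
  "deltas": [
    [[-0.0001,-0.0041,-0.001],-0.028],
    [[-0.0004,-0.0083,-0.002],-0.056],
    [[-0.0008,-0.0124,-0.002],-0.083],
    [[-0.0014,-0.0165,-0.002],-0.111],
    [[-0.0022,-0.0206,-0.002],-0.139]
  ]
}}

```text
clock: 5.03
tool_pos: [0.4763, 0.1217, 0.1455]
orientation: [179.9, 0.0, 169.9]
force: [-0.5, 1.9, -0.9]
opening: 0.0353
gripper_force: 1.2
```

Emit:
{"method": "send_rows", "body": {
  "deltas": [
    [[-0.0001,-0.0041,0],-0.028],
    [[-0.0004,-0.0083,0],-0.056],
    [[-0.0008,-0.0124,0],-0.083],
    [[-0.0014,-0.0165,0],-0.111],
    [[-0.0022,-0.0206,0],-0.139]
  ]
}}

```text
clock: 5.45
tool_pos: [0.4747, 0.1051, 0.1454]
orientation: [180.0, -0.0, -177.6]
force: [-2.9, 3.3, -0.6]
opening: 0.0351
gripper_force: 1.4
```

```bash
python3 - <<'E'
from h import *
o=ctrl.get_obs(); print(o["tool_pos"],o["orientation"],o["opening"],o["force"])
print("ang",np.degrees(np.arctan2(*(o["tool_pos"][:2]-AX)[::-1])),np.hypot(*(o["tool_pos"][:2]-AX)))
for n in("top","side"):
    p=ctrl.snapshot(n);print(blobs(p))
E
```

```text
[0.47469083 0.10513876 0.1454023 ] [ 1.79965168e+02 -5.94289192e-04 -1.77557609e+02] 0.035085457558565736 [-2.94028762  3.30921146 -0.57625813]
ang -178.73632189778004 0.07532748909716237
{'orange': [], 'green': [(89, np.float64(334.67), np.float64(208.01))], 'red': []}
{'orange': [(7, np.float64(262.91), np.float64(207.85))], 'green': [(66, np.float64(309.45), np.float64(192.86))], 'red': []}
```

Contact is on and the viewer hasn't moved: the green blob is unchanged at (334.7,208.0). I'll keep pushing.

Emit:
{"method": "send_rows", "body": {
  "deltas": [
    [[-0.0001,-0.0041,0],-0.028],
    [[-0.0004,-0.0083,0],-0.056],
    [[-0.0008,-0.0124,0],-0.083],
    [[-0.0014,-0.0165,0],-0.111],
    [[-0.0022,-0.0206,0],-0.139]
  ]
}}

```text
clock: 5.97
tool_pos: [0.4771, 0.0887, 0.1454]
orientation: [180.0, -0.0, -165.2]
force: [-2.3, 2.8, 0.8]
opening: 0.0351
gripper_force: 1.4
```

Emit:
{"method": "send_rows", "body": {
  "deltas": [
    [[-0.0001,-0.0041,0],-0.028],
    [[-0.0004,-0.0083,0],-0.056],
    [[-0.0008,-0.0124,0],-0.083],
    [[-0.001,-0.014,0],-0.095],
    [[-0.001,-0.014,0],-0.095]
  ]
}}

```text
clock: 6.38
tool_pos: [0.4809, 0.0778, 0.1453]
orientation: [-180.0, -0.0, -156.7]
force: [-0.9, -0.2, -0.4]
opening: 0.035
gripper_force: 0.3
```

```bash
python3 - <<'E'
from h import *
o=ctrl.get_obs(); print(o["tool_pos"],o["orientation"],o["force"])
print("ang",np.degrees(np.arctan2(*(o["tool_pos"][:2]-AX)[::-1])),np.hypot(*(o["tool_pos"][:2]-AX)))
for n in("top","side"):
    p=ctrl.snapshot(n);print(blobs(p))
save(p,"pics/e.png",(270,190,390,280),6)
E
```

```text
[0.48086049 0.07776107 0.1452762 ] [-1.79995942e+02 -1.01154921e-02 -1.56679238e+02] [-0.86883275 -0.18382323 -0.38973925]
ang -157.2173567422881 0.07499021221665647
{'orange': [], 'green': [(88, np.float64(334.66), np.float64(208.0))], 'red': []}
{'orange': [(8, np.float64(263.07), np.float64(207.85))], 'green': [(23, np.float64(307.72), np.float64(194.32))], 'red': []}
```

View pics/e.png

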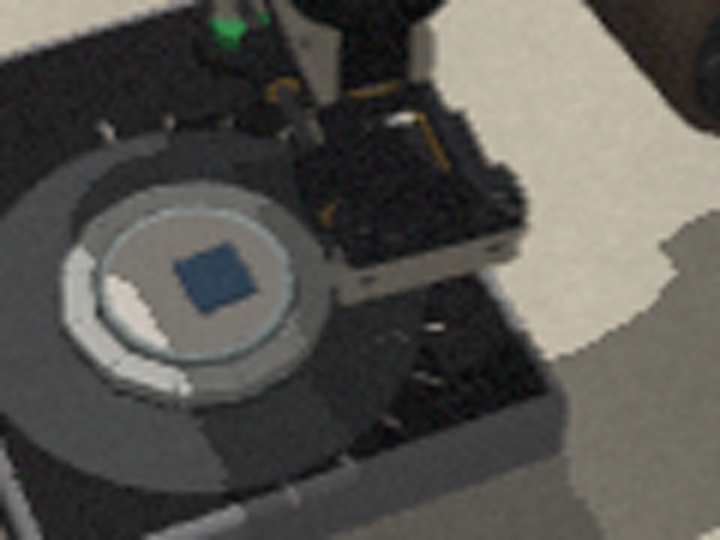

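The lever has moved along with the gripper, but the body hides the pin. I'll push 6° more, then lift and swing aside to look.

Emit:
{"method": "send_rows", "body": {
  "deltas": [
    [[-0.0001,-0.003,0],-0.02],
    [[-0.0003,-0.006,0],-0.04],
    [[-0.0005,-0.0099,0],-0.067],
    [[-0.0005,-0.0099,0],-0.067],
    [[-0.0005,-0.008,0],-0.067]
  ]
}}

```text
clock: 6.9
tool_pos: [0.484, 0.0721, 0.1453]
orientation: [-180.0, 0.0, -150.7]
force: [0.7, -0.0, 0.2]
opening: 0.035
gripper_force: 0.0
```

Emit:
{"method": "send_rows", "body": {
  "deltas": [
    [[0,0,-0.03],0],
    [[0,0,-0.06],0],
    [[0,-0.05,-0.09],0],
    [[0,-0.1,-0.09],0],
    [[0,-0.15,-0.09],0]
  ]
}}

```text
clock: 7.32
tool_pos: [0.5439, -0.0317, 0.2199]
orientation: [-179.9, 0.3, -150.5]
force: [1.3, 1.2, 0.8]
opening: 0.035
gripper_force: 0.0
```

Emit:
{"method": "send_rows", "body": {
  "deltas": [
    [[0,-0.05,0],0],
    [[0,-0.1,0],0],
    [[0,-0.15,0],0],
    [[0,-0.15,0],0],
    [[0,-0.15,0],0]
  ]
}}

```text
clock: 7.73
tool_pos: [0.6016, -0.138, 0.2163]
orientation: [180.0, -0.1, -150.9]
force: [-0.3, -0.5, -0.2]
opening: 0.0351
gripper_force: 0.0
```

```bash
python3 - <<'E'
from h import *
o=ctrl.get_obs(); print(o["clock"],o["tool_pos"],o["orientation"],o["force"])
A=lambda P:np.degrees(np.arctan2(*(P[:2]-AX)[::-1]))%360
ims=[]
for n,c in(("top",(258,190,328,260)),("side",(290,200,360,270))):
    p=ctrl.snapshot(n);b=blobs(p);print(b)
    for k,z in(("orange",.06),("red",.097),("red",.066)):
        for q in b[k]: P=w(p,q[1:],z);print(k,z,q[0],P.round(4),A(P).round(1),np.hypot(*(P[:2]-AX)).round(4))
    im=p["color"][c[1]:c[3],c[0]:c[2],::-1]; ims.append(cv2.resize(im,(390,390),interpolation=cv2.INTER_CUBIC))
cv2.imwrite("pics/f.png",np.hstack(ims))
E
```

```text
7.7333 [ 0.60155075 -0.13803373  0.21628803] [ 1.79987340e+02 -6.29884731e-02 -1.50908037e+02] [-0.33017363 -0.52369349 -0.21659055]
{'orange': [], 'green': [(87, np.float64(334.63), np.float64(208.06))], 'red': []}
{'orange': [(15, np.float64(336.37), np.float64(231.49)), (3, np.float64(263.71), np.float64(207.86))], 'green': [(62, np.float64(309.48), np.float64(192.84))], 'red': [(42, np.float64(329.59), np.float64(226.47))]}
orange 0.06 15 [0.4587 0.0745 0.06  ] 199.5 0.0968
orange 0.06 3 [0.6729 0.006  0.06  ] 320.7 0.159
red 0.097 42 [0.4775 0.0886 0.097 ] 194.1 0.0748
red 0.066 42 [0.4783 0.0633 0.066 ] 211.3 0.0838
```

View pics/f.png

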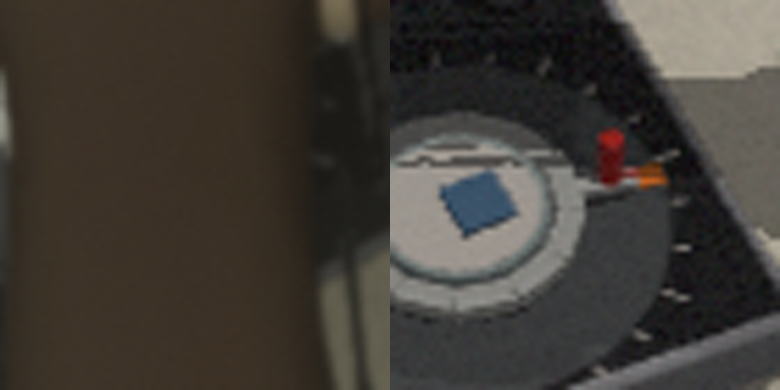

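In the side view the pointer already touches the tab at about (336,231). The arm hides the top view, so I'll swing farther away.

Emit:
{"method": "send_rows", "body": {
  "deltas": [
    [[0.13,-0.22,0],0],
    [[0.13,-0.22,0],0],
    [[0.13,-0.22,0],0],
    [[0.13,-0.22,0],0],
    [[0.13,-0.22,0],0]
  ]
}}

```text
clock: 8.25
tool_pos: [0.5969, -0.3408, 0.2179]
orientation: [-180.0, 0.0, -150.5]
force: [0.5, 0.4, -0.7]
opening: 0.035
gripper_force: 0.0
```

```bash
cat > look.py <<'E'
from h import *
o=ctrl.get_obs(); print(o["clock"],o["tool_pos"],o["orientation"],o["force"])
A=lambda P:np.degrees(np.arctan2(*(P[:2]-AX)[::-1]))%360
ims=[]
for n,c in(("top",(258,200,308,250)),("side",(305,205,355,255))):
    acc=[ctrl.snapshot(n) for _ in range(4)]; p=acc[-1]; p["color"]=np.mean([a["color"] for a in acc],0).round().astype(np.uint8)
    b=blobs(p);print(b)
    for k,z in(("orange",.06),("red",.097),("red",.066)):
        for q in b[k]: P=w(p,q[1:],z);print(k,z,q[0],P.round(4),A(P).round(1),np.hypot(*(P[:2]-AX)).round(4))
    im=p["color"][c[1]:c[3],c[0]:c[2],::-1]; ims.append(cv2.resize(im,(400,400),interpolation=cv2.INTER_CUBIC))
    np.save(n+".npy",p["color"])
cv2.imwrite("pics/g.png",np.hstack(ims))
E
python3 look.py
```

```text
8.25 [ 0.59690767 -0.34084143  0.21789641] [-1.79965713e+02  2.66726325e-02 -1.50519327e+02] [ 0.5000836   0.35019517 -0.66255896]
{'orange': [(17, np.float64(291.19), np.float64(238.94))], 'green': [(89, np.float64(334.6), np.float64(208.06))], 'red': [(23, np.float64(285.44), np.float64(232.56))]}
orange 0.06 17 [0.4608 0.0673 0.06  ] 203.9 0.0975
red 0.097 23 [0.4787 0.0808 0.097 ] 200.0 0.0759
red 0.066 23 [0.4788 0.083  0.066 ] 198.5 0.075
{'orange': [(13, np.float64(336.22), np.float64(231.09))], 'green': [(63, np.float64(309.44), np.float64(193.01))], 'red': [(42, np.float64(329.63), np.float64(226.38))]}
orange 0.06 13 [0.4592 0.0731 0.06  ] 200.3 0.0968
red 0.097 42 [0.4774 0.0883 0.097 ] 194.3 0.0749
red 0.066 42 [0.4782 0.063  0.066 ] 211.4 0.0841
```

View pics/g.png

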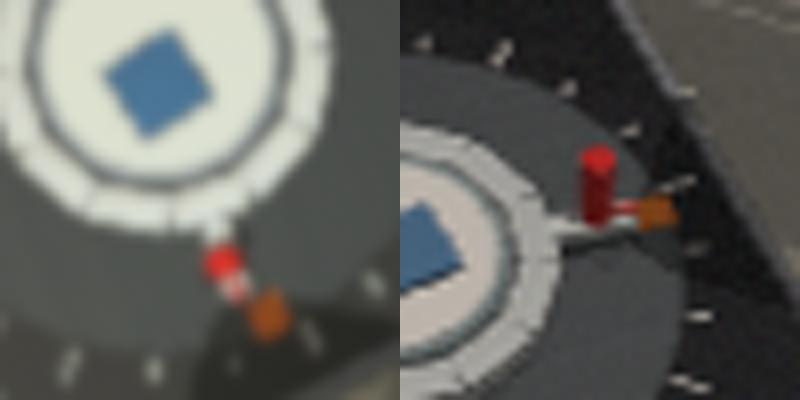

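```bash
python3 - <<'E'
from h import *
A=lambda P,ax:np.degrees(np.arctan2(*(P[:2]-ax)[::-1]))%360
for n,o,ax,pts in(("top",(258,200),[.5497,.1057],dict(tab=(269.5,315.5,.06),pin=(222,262,.097),tip=(240,291,.066),base=(214,230,.066))),
  ("side",(305,205),[.5498,.1082],dict(tab=(258,213,.06),pin=(198,159,.097),foot=(197,219,.066),tip=(232,209,.066),base=(160,228,.066)))):
    p=ctrl.snapshot(n); K,R,t=cam(p)
    for k,(x,y,z) in pts.items():
        P=w(p,(o[0]+(x+.5)/8-.5,o[1]+(y+.5)/8-.5),z); print(n,k,P.round(4),A(P,ax).round(1),np.hypot(*(P[:2]-ax)).round(4))
o=ctrl.get_obs();
E
```

```text
top tab [0.4607 0.0671 0.06  ] 203.4 0.097
top pin [0.4793 0.0811 0.097 ] 199.3 0.0745
top tip [0.4694 0.0771 0.066 ] 199.6 0.0853
top base [0.4908 0.0861 0.066 ] 198.4 0.0621
side tab [0.4576 0.0733 0.06  ] 200.7 0.0986
side pin [0.4787 0.0817 0.097 ] 200.5 0.0759
side foot [0.4782 0.0826 0.066 ] 199.6 0.076
side tip [0.4665 0.0772 0.066 ] 200.4 0.0889
side base [0.4905 0.0877 0.066 ] 199.1 0.0627
```

Combining both views about the ring axis, the lever stands at about 199.8° and the tab at about 204.1°, so 4.3° (5.7 mm at the pin) remain. I'll go back and push that much.

```bash
python3 - <<'E'
from h import *
delta([.4815,.0775,.218],-156)
E
```

```text
delta [-1.304e-01  5.244e-01 -5.000e-04] turn 0.061
```

Emit:
{"method": "send_rows", "body": {
  "deltas": [
    [[-0.13,0.524,0],0],
    [[-0.13,0.524,0],0],
    [[-0.13,0.524,0],0],
    [[-0.13,0.524,0],0],
    [[-0.13,0.524,0],0]
  ]
}}

```text
clock: 9.17
tool_pos: [0.5405, -0.1375, 0.2175]
orientation: [-180.0, 0.0, -150.6]
force: [0.5, 1.2, 0.1]
opening: 0.0349
gripper_force: 0.0
```

Emit:
{"method": "send_rows", "body": {
  "deltas": [
    [[-0.068,0.272,0],0],
    [[-0.068,0.272,0],0],
    [[-0.068,0.272,0],0],
    [[-0.068,0.272,0],0],
    [[-0.068,0.272,0],0]
  ]
}}

```text
clock: 9.58
tool_pos: [0.485, 0.0635, 0.2178]
orientation: [-180.0, 0.1, -150.5]
force: [0.3, -0.0, 0.9]
opening: 0.0352
gripper_force: 0.0
```

```bash
python3 - <<'E'
from h import *
o=ctrl.get_obs(); print(o["clock"],o["tool_pos"],o["orientation"])
delta([.4812,.0775,.218],-156)
E
```

```text
9.5833 [0.48501715 0.06350337 0.21781392] [-1.79996762e+02  7.60701711e-02 -1.50536243e+02]
delta [-0.0045  0.0176 -0.0002] turn 0.061
```

Emit:
{"method": "send_rows", "body": {
  "deltas": [
    [[-0.0045,0.0175,0],0.06],
    [[-0.0045,0.0175,0.03],0.06],
    [[-0.0045,0.0175,0.06],0.06],
    [[-0.0045,0.0175,0.08],0.06],
    [[-0.0045,0.0175,0.09],0.06]
  ]
}}

```text
clock: 10.0
tool_pos: [0.4812, 0.0756, 0.1436]
orientation: [180.0, -0.1, -155.9]
force: [-0.5, -0.1, 0.2]
opening: 0.0349
gripper_force: 0.0
```

```bash
python3 - <<'E'
from h import *
o=ctrl.get_obs(); print(o["clock"],o["tool_pos"],o["orientation"],o["force"],o["opening"])
delta([.484,.0715,.1455],-150.7)
delta([.4873,.0659,.1455],-146.4)
E
```

```text
10.0 [0.48115754 0.07556819 0.14364329] [ 1.79998672e+02 -1.21341953e-01 -1.55919105e+02] [-0.52108612 -0.11318272  0.19313681] 0.03485743676482531
delta [-0.0012 -0.0061 -0.0023] turn -0.058
delta [-0.0021 -0.0142 -0.0023] turn -0.106
```

Emit:
{"method": "send_rows", "body": {
  "deltas": [
    [[-0.001,-0.003,-0.001],-0.03],
    [[-0.001,-0.006,-0.002],-0.06],
    [[-0.0015,-0.009,-0.002],-0.085],
    [[-0.002,-0.012,-0.002],-0.106],
    [[-0.002,-0.012,-0.002],-0.106]
  ]
}}

```text
clock: 10.42
tool_pos: [0.4877, 0.0672, 0.1472]
orientation: [180.0, 0.0, -146.4]
force: [-0.9, -0.2, -1.2]
opening: 0.0352
gripper_force: 0.5
```

```bash
python3 - <<'E'
from h import *
o=ctrl.get_obs(); print(o["clock"],o["tool_pos"],o["orientation"],o["force"],o["gripper_force"])
delta([.4873,.0659,.1455],-146.4)
E
```

```text
10.4167 [0.48767217 0.06717533 0.14718929] [ 1.79992501e+02  6.12940338e-03 -1.46364232e+02] [-0.89453708 -0.19660104 -1.19516229] 0.45256256125867367
delta [ 0.0013 -0.0011  0.0021] turn 0.0
```

One more millimetre, then back off, lift and look.

Emit:
{"method": "send_rows", "body": {
  "deltas": [
    [[0.001,-0.0008,0],0],
    [[0.001,-0.0014,0],0],
    [[0.001,-0.0014,0],0],
    [[0.001,0.003,0],0],
    [[0.001,0.003,0],0]
  ]
}}

```text
clock: 10.83
tool_pos: [0.4857, 0.0688, 0.147]
orientation: [-180.0, 0.0, -146.5]
force: [0.1, 0.2, 0.1]
opening: 0.0354
gripper_force: 0.0
```

Emit:
{"method": "send_rows", "body": {
  "deltas": [
    [[0,0,-0.03],0],
    [[0,0,-0.06],0],
    [[0,-0.03,-0.09],0],
    [[0,-0.08,-0.09],0],
    [[0,-0.12,-0.09],0]
  ]
}}

```text
clock: 11.25
tool_pos: [0.5405, -0.012, 0.2212]
orientation: [-179.9, 0.2, -146.3]
force: [0.4, 1.1, 0.4]
opening: 0.0351
gripper_force: 0.0
```

Emit:
{"method": "send_rows", "body": {
  "deltas": [
    [[0.05,-0.2,0],0],
    [[0.05,-0.2,0],0],
    [[0.1,-0.4,0],0],
    [[0.1,-0.4,0],0],
    [[0.1,-0.4,0],0]
  ]
}}

```text
clock: 11.67
tool_pos: [0.6087, -0.2098, 0.2189]
orientation: [-180.0, -0.0, -146.5]
force: [1.0, 1.7, 0.3]
opening: 0.0354
gripper_force: 0.0
```

Emit:
{"method": "send_rows", "body": {
  "deltas": [
    [[0.13,-0.15,0],0],
    [[0.13,-0.15,0],0],
    [[0.13,-0.15,0],0],
    [[0.13,-0.15,0],0],
    [[0.13,-0.15,0],0]
  ],
  "gripper": 0
}}

```text
clock: 12.08
tool_pos: [0.5863, -0.3709, 0.218]
orientation: [180.0, -0.1, -146.7]
force: [1.3, 0.8, 0.2]
opening: 0.0071
gripper_force: 0.0
```

```bash
python3 look.py
```

```text
12.0833 [ 0.58630261 -0.37089203  0.21803305] [ 1.79998223e+02 -9.84404852e-02 -1.46730499e+02] [1.30812269 0.76191161 0.24579315]
{'orange': [(18, np.float64(291.08), np.float64(239.06))], 'green': [(89, np.float64(334.45), np.float64(208.0))], 'red': [(26, np.float64(287.52), np.float64(231.9))]}
orange 0.06 18 [0.4605 0.0676 0.06  ] 203.6 0.0977
red 0.097 26 [0.4804 0.0751 0.097 ] 204.5 0.0765
red 0.066 26 [0.4806 0.0771 0.066 ] 203.2 0.0754
{'orange': [(15, np.float64(336.11), np.float64(231.11)), (3, np.float64(264.6), np.float64(207.6))], 'green': [(65, np.float64(309.39), np.float64(192.99))], 'red': [(40, np.float64(328.95), np.float64(224.93))]}
orange 0.06 15 [0.4595 0.0732 0.06  ] 200.3 0.0965
orange 0.06 3 [0.6705 0.0048 0.06  ] 319.8 0.1579
red 0.097 40 [0.4795 0.0835 0.097 ] 198.3 0.0742
red 0.066 40 [0.4805 0.0579 0.066 ] 215.1 0.085
```

View pics/g.png

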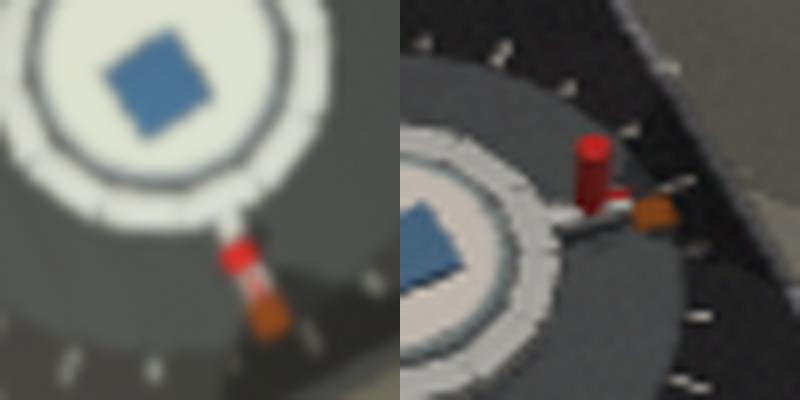

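Now the pointer meets the tab in both views: tip at about (291,236) and tab at (291.1,239.1) in the top view. A quick check of the leftover angle:

```bash
python3 - <<'E'
from h import *
A=lambda P,ax:np.degrees(np.arctan2(*(P[:2]-ax)[::-1]))%360
P={};
for n,o,ax,pts in(("top",(258,200),[.5497,.1057],dict(tab=(269.5,317,0),pin=(238.5,254.5,.097),tip=(263,289,.066),base=(230,222,.066))),
  ("side",(305,205),[.5498,.1082],dict(tab=(256,213,0),pin=(193.5,148,.097),foot=(192,211,.066),tip=(219,197,.066),base=(160,217,.066)))):
    p=ctrl.snapshot(n)
    for k,(x,y,z) in pts.items():
        for z in ((z,) if z else (.05,.054,.058,.066)):
            q=w(p,(o[0]+(x+.5)/8-.5,o[1]+(y+.5)/8-.5),z); print(n,k,q.round(4),A(q,ax).round(1),np.hypot(*(q[:2]-ax)).round(4))
# full ring re-fit in averaged images by brightness centroid threshold
for n in("top","side"):
    c=np.load(n+".npy"); p=ctrl.snapshot(n)
    K0=px(p,[.55,.107,.066]); yy,xx=np.mgrid[:400,:640]; 
    for th in(100,120,140):
        g=((c.min(2)>th)&(np.hypot(xx-K0[0],yy-K0[1])<26)).astype(np.uint8)
        h=max(cv2.findContours(g,0,1)[0],key=cv2.contourArea); e=cv2.fitEllipseAMS(h); print(n,th,w(p,e[0],.066).round(4),np.round(e[1],1))
E
```

```text
top tab [0.46   0.0677 0.05  ] 203.0 0.0974
top tab [0.4601 0.0675 0.054 ] 203.1 0.0974
top tab [0.4601 0.0673 0.058 ] 203.2 0.0975
top tab [0.4602 0.0668 0.066 ] 203.5 0.0976
top pin [0.4818 0.0755 0.097 ] 204.0 0.0743
top tip [0.47  0.069 0.066] 204.7 0.0878
top base [0.4935 0.0805 0.066 ] 204.2 0.0616
side tab [0.4583 0.0654 0.05  ] 205.1 0.101
side tab [0.4583 0.0686 0.054 ] 203.4 0.0997
side tab [0.4583 0.0718 0.058 ] 201.7 0.0985
side tab [0.4582 0.0782 0.066 ] 198.1 0.0964
side pin [0.4805 0.077  0.097 ] 204.2 0.076
side foot [0.4801 0.0793 0.066 ] 202.5 0.0754
side tip [0.4713 0.0723 0.066 ] 204.6 0.0863
side base [0.4908 0.0829 0.066 ] 203.2 0.0642
top 100 [0.5501 0.1053 0.066 ] [43.3 43.8]
top 120 [0.5501 0.1056 0.066 ] [42.3 43.1]
top 140 [0.5502 0.1052 0.066 ] [41.8 42.3]
side 100 [0.5495 0.1079 0.066 ] [34.1 44.9]
side 120 [0.5492 0.108  0.066 ] [33.8 43.9]
side 140 [0.5494 0.108  0.066 ] [33.1 43.2]
```

```bash
cat > prof.py <<'E'
from h import *
from scipy.ndimage import map_coordinates
for n,ax,zt in(("top",[.5501,.1054],.053),("side",[.5495,.108],.053)):
    c=np.mean([ctrl.snapshot(n)["color"] for _ in range(6)],0); p=ctrl.snapshot(n)
    def prof(r,z,ch):
        a=np.radians(np.arange(188,220,.25)); 
        uv=np.array([px(p,[ax[0]+r*np.cos(t),ax[1]+r*np.sin(t),z]) for t in a])
        s=[map_coordinates(c[...,k],[uv[:,1],uv[:,0]],order=1) for k in range(3)]
        v=ch(*s); v=v-np.percentile(v,30); v=np.clip(v-.3*v.max(),0,None); return (np.degrees(a)*v).sum()/v.sum(),v.max()
    for r in(.064,.066,.068): print(n,"arm",r,np.round(prof(r,.066,lambda R,G,B:G),2))
    for r in(.083,.086,.089): print(n,"tip",r,np.round(prof(r,.066,lambda R,G,B:R),2))
    for r in(.072,.076,.080): print(n,"pin",r,np.round(prof(r,.097,lambda R,G,B:R-G),2))
    for r in(.094,.097,.1,.103): print(n,"tab",r,np.round(prof(r,zt,lambda R,G,B:R-B),2))
E
python3 prof.py
```

```text
top arm 0.064 [202.94  71.84]
top arm 0.066 [202.59  61.64]
top arm 0.068 [202.01  34.22]
top tip 0.083 [203.06  69.93]
top tip 0.086 [202.99  68.57]
top tip 0.089 [202.75  56.34]
top pin 0.072 [203.5   88.28]
top pin 0.076 [203.48 113.08]
top pin 0.08 [203.41  65.75]
top tab 0.094 [202.75  74.25]
top tab 0.097 [202.73  77.33]
top tab 0.1 [202.68  72.45]
top tab 0.103 [202.57  52.13]
side arm 0.064 [204.21  67.28]
side arm 0.066 [203.77  67.82]
side arm 0.068 [203.4   62.75]
side tip 0.083 [206.7   55.58]
side tip 0.086 [209.91  70.13]
side tip 0.089 [214.6  74.1]
side pin 0.072 [200.13  72.09]
side pin 0.076 [202.21  94.28]
side pin 0.08 [201.09  77.04]
side tab 0.094 [206.05  60.96]
side tab 0.097 [204.46  67.6 ]
side tab 0.1 [204.27  68.48]
side tab 0.103 [204.14  64.92]
```

By the profiles, lever and tab agree within about 0.5°, so the pointer is on the mark. Next is the lamp: both views put it at about (0.546, -0.054), top about 72–74 mm. The gripper is shut.

```bash
python3 - <<'E'
from h import *
o=ctrl.get_obs(); print(o["clock"],o["opening"]); delta([.546,-.054,.218],-146.7)
E
```

```text
13.3833 0.0005551345852005993
delta [-0.1712  0.3533  0.0011] turn 0.003
```

Emit:
{"method": "send_rows", "body": {
  "deltas": [
    [[-0.171,0.353,0],0],
    [[-0.171,0.353,0],0],
    [[-0.171,0.353,0],0],
    [[-0.171,0.353,0],0],
    [[-0.171,0.353,0],0]
  ]
}}

```text
clock: 13.8
tool_pos: [0.5595, -0.1573, 0.2189]
orientation: [-180.0, 0.0, -146.5]
force: [0.8, 0.5, 0.2]
opening: 0.0001
gripper_force: 0.0
```

Emit:
{"method": "send_rows", "body": {
  "deltas": [
    [[-0.057,0.118,0],0],
    [[-0.057,0.118,0],0],
    [[-0.057,0.118,0],0],
    [[-0.057,0.118,0],0],
    [[-0.057,0.118,0],0]
  ]
}}

```text
clock: 14.22
tool_pos: [0.546, -0.0536, 0.2193]
orientation: [-180.0, 0.0, -146.3]
force: [-0.2, -0.4, -0.4]
opening: 0.0004
gripper_force: 0.0
```

```bash
python3 - <<'E'
from h import *
o=ctrl.get_obs(); print(o["clock"],o["tool_pos"],o["force"]); delta([.546,-.054,.155],-146.7)
E
```

```text
14.2167 [ 0.5459835  -0.05357757  0.21929632] [-0.15142637 -0.36249615 -0.43331009]
delta [ 0.0003 -0.0004  0.0804] turn 0.004
```

Emit:
{"method": "send_rows", "body": {
  "deltas": [
    [[0,0,0.03],0],
    [[0,0,0.06],0],
    [[0,0,0.08],0],
    [[0,0,0.08],0],
    [[0,0,0.08],0]
  ]
}}

```text
clock: 14.63
tool_pos: [0.5458, -0.056, 0.1544]
orientation: [180.0, -0.1, -146.5]
force: [-0.2, 0.5, -0.1]
opening: 0.0006
gripper_force: 0.0
```

Emit:
{"method": "send_rows", "body": {
  "deltas": [
    [[0,0,0.0025],0],
    [[0,0,0.005],0],
    [[0,0,0.0075],0],
    [[0,0,0.01],0],
    [[0,0,0.0125],0]
  ]
}}

```text
clock: 15.05
tool_pos: [0.5461, -0.0549, 0.1452]
orientation: [-180.0, 0.1, -146.5]
force: [0.1, -0.2, 0.7]
opening: 0.0005
gripper_force: 0.0
```

Emit:
{"method": "send_rows", "body": {
  "deltas": [
    [[0,0,0.00125],0],
    [[0,0,0.0025],0],
    [[0,0,0.00375],0],
    [[0,0,0.00375],0],
    [[0,0,0.00375],0]
  ]
}}

```text
clock: 15.47
tool_pos: [0.5459, -0.0549, 0.1418]
orientation: [180.0, -0.0, -146.5]
force: [-0.4, 0.1, -0.6]
opening: 0.0007
gripper_force: 0.0
```

Emit:
{"method": "send_rows", "body": {
  "deltas": [
    [[0,0,0.00125],0],
    [[0,0,0.0025],0],
    [[0,0,0.0025],0],
    [[0,0,0.0025],0],
    [[0,0,0.0025],0]
  ]
}}

```text
clock: 15.88
tool_pos: [0.546, -0.0549, 0.1399]
orientation: [-180.0, -0.0, -146.5]
force: [-0.1, 0.2, -0.1]
opening: 0.0005
gripper_force: 0.0
```

Emit:
{"method": "send_rows", "body": {
  "deltas": [
    [[0,0,0.00125],0],
    [[0,0,0.0025],0],
    [[0,0,0.0025],0],
    [[0,0,0.0025],0],
    [[0,0,0.0025],0]
  ]
}}

```text
clock: 16.3
tool_pos: [0.546, -0.0549, 0.1379]
orientation: [-180.0, 0.0, -146.5]
force: [0.5, 0.6, 0.8]
opening: 0.0004
gripper_force: 0.5
```

Emit:
{"method": "send_rows", "body": {
  "deltas": [
    [[0,0,0.00125],0],
    [[0,0,0.0025],0],
    [[0,0,0.0025],0],
    [[0,0,0.0025],0],
    [[0,0,0.0025],0]
  ]
}}

```text
clock: 16.72
tool_pos: [0.546, -0.0549, 0.1359]
orientation: [-180.0, 0.0, -146.5]
force: [-0.4, -0.4, 2.0]
opening: 0.0004
gripper_force: 1.0
```

Emit:
{"method": "send_rows", "body": {
  "deltas": [
    [[0,0,0.00125],0],
    [[0,0,0.0025],0],
    [[0,0,0.0025],0],
    [[0,0,0.0025],0],
    [[0,0,0.0025],0]
  ]
}}

```text
clock: 17.13
tool_pos: [0.546, -0.0549, 0.1339]
orientation: [-180.0, 0.0, -146.5]
force: [-0.5, -0.2, 3.0]
opening: 0.0005
gripper_force: 1.4
```

Emit:
{"method": "send_rows", "body": {
  "deltas": [
    [[0,0,0.00125],0],
    [[0,0,0.0015],0],
    [[0,0,0.002],0],
    [[0,0,0.002],0],
    [[0,0,0.002],0]
  ]
}}

```text
clock: 17.55
tool_pos: [0.546, -0.0549, 0.1323]
orientation: [-180.0, 0.0, -146.5]
force: [-0.0, -0.6, 3.3]
opening: 0.0004
gripper_force: 1.8
```

Emit:
{"method": "send_rows", "body": {
  "deltas": [
    [[0,0,0.0005],0],
    [[0,0,0.001],0],
    [[0,0,0.001],0],
    [[0,0,0.001],0],
    [[0,0,0.001],0]
  ]
}}

```text
clock: 17.97
tool_pos: [0.546, -0.0549, 0.1318]
orientation: [-180.0, 0.0, -146.4]
force: [-1.5, 0.7, 7.8]
opening: 0.0006
gripper_force: 3.6
```

Emit:
{"method": "send_rows", "body": {
  "deltas": [
    [[0,0,0.0004],0],
    [[0,0,0.0004],0],
    [[0,0,0.0004],0],
    [[0,0,-0.001],0],
    [[0,0,-0.003],0]
  ]
}}

```text
clock: 18.38
tool_pos: [0.546, -0.0549, 0.1339]
orientation: [-180.0, 0.0, -146.5]
force: [0.2, 0.6, 2.7]
opening: 0.0004
gripper_force: 1.4
```

Emit:
{"method": "send_rows", "body": {
  "deltas": [
    [[0,0,-0.005],0],
    [[0,0,-0.01],0],
    [[0,0,-0.03],0],
    [[0,0,-0.06],0],
    [[0,0,-0.1],0]
  ]
}}

```text
clock: 18.8
tool_pos: [0.5442, -0.0552, 0.2126]
orientation: [179.9, -0.3, -146.5]
force: [-0.1, 0.3, -0.0]
opening: 0.0004
gripper_force: 0.0
```

Emit:
{"method": "send_rows", "body": {
  "deltas": [
    [[0.17,-0.35,0],0],
    [[0.17,-0.35,0],0],
    [[0.17,-0.35,0],0],
    [[0.17,-0.35,0],0],
    [[0.17,-0.35,0],0]
  ]
}}

```text
clock: 19.22
tool_pos: [0.5732, -0.2631, 0.2139]
orientation: [180.0, -0.0, -146.4]
force: [1.1, 0.7, 0.3]
opening: 0.0001
gripper_force: 0.0
```

Emit:
{"method": "send_rows", "body": {
  "deltas": [
    [[0.06,-0.12,0],0],
    [[0.06,-0.12,0],0],
    [[0.06,-0.12,0],0],
    [[0.06,-0.12,0],0],
    [[0.06,-0.12,0],0]
  ]
}}

```text
clock: 19.63
tool_pos: [0.5857, -0.3694, 0.2126]
orientation: [179.9, -0.1, -146.6]
force: [-1.0, -0.2, 0.5]
opening: 0.0006
gripper_force: 0.0
```

```bash
python3 look.py; python3 prof.py | grep top
```

```text
19.6333 [ 0.58570223 -0.36939772  0.21255754] [ 1.79886106e+02 -6.67606224e-02 -1.46632706e+02] [-0.97681104 -0.24314098  0.54206204]
{'orange': [(19, np.float64(291.07), np.float64(239.04))], 'green': [(90, np.float64(334.43), np.float64(207.98))], 'red': [(27, np.float64(287.55), np.float64(231.94))]}
orange 0.06 19 [0.4606 0.0676 0.06  ] 203.6 0.0976
red 0.097 27 [0.4803 0.075  0.097 ] 204.5 0.0766
red 0.066 27 [0.4805 0.0771 0.066 ] 203.2 0.0756
{'orange': [(14, np.float64(336.25), np.float64(231.07)), (4, np.float64(263.3), np.float64(208.1))], 'green': [(65, np.float64(309.39), np.float64(193.0))], 'red': [(40, np.float64(328.95), np.float64(224.99))]}
orange 0.06 14 [0.4591 0.0731 0.06  ] 200.4 0.0969
orange 0.06 4 [0.674  0.0071 0.06  ] 321.2 0.1591
red 0.097 40 [0.4795 0.0837 0.097 ] 198.2 0.0742
red 0.066 40 [0.4804 0.0582 0.066 ] 215.0 0.0849
top arm 0.064 [202.95  71.91]
top arm 0.066 [202.59  62.05]
top arm 0.068 [202.01  34.26]
top tip 0.083 [203.06  70.47]
top tip 0.086 [202.98  68.6 ]
top tip 0.089 [202.75  57.3 ]
top pin 0.072 [203.5   87.78]
top pin 0.076 [203.48 112.65]
top pin 0.08 [203.42  65.88]
top tab 0.094 [202.78  73.56]
top tab 0.097 [202.75  76.91]
top tab 0.1 [202.69  72.41]
top tab 0.103 [202.57  52.02]
```

Nothing has moved, and the lamp was bottomed and released.

```bash
python3 -c "
from plant import ctrl
print(ctrl.close_job())"
```

```text
the job is handed in; nothing more can be done
None
```

I handed the job in at about 21 s: the pointer sits on the orange mark to within about 0.5° by the top-view measurement, then the lamp button was pressed to its stop (about 8 N, against a 4 N spring) and let up again. The viewer showed no movement in the pictures; no verdict came back on hand-in.

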